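# Load the tube shaker and hold its plunger half-way

### The job

Take the orange-capped blue tube out of the rack and stand it upright, fully down, in the black cup of the shaker. Then, with the tube let go in its cup, press the shaker's red spring plunger straight down to half its 20 mm travel (the green part of its stem has just gone into the collar), never to the bottom, keep it there for three seconds, and finish while still holding it there. Do not press the plunger before the tube is in, and leave the other two tubes, the small cup and the dropper where they are.

Things in the scene. Friction and masses are not known exactly. Their poses are not given: they have to be found in the camera images.
- tube_mid (a point): The tube to load: blue, round, 24 mm across, 128 mm tall with its orange cap (27 mm across, top 18 mm), 45 g, upright in one of the rack's three holes (which varies), foot 10 mm above the table. This point is on its axis half-way up, 64 mm above the foot; z up. In the rack its body is free from 8 mm below this point up to the cap, 46 mm above it.
- tube: The same orange-capped tube; origin at the centre of its foot (flat, 14 mm across, widening to 24 mm at 9 mm up), z up the tube.
- rack: Black tube rack, fixed, 210 mm long along its y, 70 mm wide along its x, top at 66 mm. Three 27 mm holes in a row along its y at -60, 0, +60 mm, all holding tubes: grip with the fingers closing along the rack's x. A tube must rise 60 mm to clear it, 130 mm to pass over its neighbours (tops at 138 mm). Origin on the table at its centre.
- shaker: White tube shaker, fixed, 250 mm long along its y, 110 mm wide along its x, flat top at 45 mm. At its y = -70 mm end stands the black cup, at its y = +70 mm end a steel collar (52 mm diameter, top 75 mm above the table) with the red plunger. Knob and lamps between are dummies. Origin on the table at its centre.
- cup_in (a point): Centre of the inner floor of the shaker's black cup, 50 mm above the table. The cup is 28 mm wide inside, flaring to 36 mm at its rim, which is 40 mm above this point. A tube standing fully down has its foot on this floor, so its mid point 64 mm above here.
- plunger_top (a point): Centre of the top face of the red round plunger head, 40 mm in diameter, 10 mm thick; 109 mm above the table when up, and moving down with it. Its stem, 18 mm in diameter, is green for the lowest 10 mm above the collar and yellow above that: half-way is when the green has just gone in.
- plunger (a joint): How far the red plunger is pressed down, in m: 0 up, 0.020 at the bottom stop; half-way is 0.010. A spring pushes it back up: about 4 N to start it, 8 N at half-way, 12 N at the bottom; it comes up when let go.
- tube_white_mid (a point): Blue round tube like the orange-capped one, same size, but with a white cap, standing in another hole of the rack; a bystander. This point is on its axis, half-way up (64 mm above its foot).
- tube_black_mid (a point): Blue round tube like the orange-capped one, same size, but with a black cap, standing in another hole of the rack; a bystander. This point is on its axis, half-way up (64 mm above its foot).
- portion_cup: Small white cup with a black rim, 71 mm wide, 40 mm tall, on the table between rack and shaker; bystander. Origin under its centre.
- dropper: Thin clear dropper with a white bulb, 150 mm long, 13 mm thick, lying flat on the table between rack and shaker; bystander. Origin under its centre, x along it to the bulb.

How it is judged:
On the way, in this order (a step that is already met when the one before it is completed fails the run):
1. the orange-capped tube stands fully down in the shaker's cup, let go, the plunger still up (horizontal distance between tube_mid and cup_in below 0.012 m and z of tube_mid in the frame of cup_in between 0.057 and 0.07 m and angle between tube_mid's own z axis and vertical below 0.17 rad and contact force between the fingers and tube below 0.1 N and value of joint plunger below 0.003 m), for 0.3 s.
2. the plunger is held about half-way down (7 to 13 mm) for three seconds (horizontal distance between tube_mid and cup_in below 0.012 m and z of tube_mid in the frame of cup_in between 0.057 and 0.07 m and angle between tube_mid's own z axis and vertical below 0.17 rad and value of joint plunger between 0.007 and 0.013 m), for 2.8 s.
At the end, for the whole second after the job is handed in: The orange-capped tube stands in the shaker's cup, fully down (within about 6 mm), upright within 10 degrees, at rest and not touched by the fingers, while the fingers still push the plunger (more than 3 N) and keep it still at 7 to 13 mm of its travel (all of step 2 and contact force between the fingers and tube below 0.1 N and contact force between the fingers and shaker above 3 N and linear speed of tube below 0.03 m/s and velocity of joint plunger between -0.01 and 0.01 m/s); the arm keeps its last pose, push and grip.
It fails at once if the plunger is pushed to the bottom (beyond 17.5 mm) (value of joint plunger above 0.0175 m).
It fails at once if the plunger is pressed (5 mm or more) while the tube is not in the cup (value of joint plunger above 0.005 m and not (horizontal distance between tube_mid and cup_in below 0.012 m and z of tube_mid in the frame of cup_in between 0.057 and 0.07 m and angle between tube_mid's own z axis and vertical below 0.17 rad)).
It fails at once if another tube or a bystander is moved by more than 30 mm (distance of any of tube_white_mid, tube_black_mid, portion_cup, dropper from where it was at the start of the episode above 0.03 m).
It also fails if it takes over 58 s, if anything falls off the work surface, if the arm or the gripper's body presses on something with over 40 N, if the wrist force passes 120 N, or if a joint passes its speed limit or range.

### The arm

A 7-joint arm with a two-finger parallel gripper is mounted at the origin on the work surface. World frame = base frame: x ahead of the robot, y to its left, z up, the work surface at z = 0. Lengths are in m, angles in rad, forces in N, time in s.
With the tool pointing down it reaches from about 0.35 to 0.9 m from the base axis. Payload 19.9 kg.
Tool frame: the origin (TCP) lies on the centre line of the jaws, within the pads' length; the fingertips stand 8 mm ahead of it and the grasp point (between the pads) lies 11 mm behind it; z points along the fingers, y is the direction in which the jaws open and shut (so a half turn about z gives the same grasp; the last joint's range is limited). The gripper opens to 85 mm and grips with 20 to 120 N. Pads are 22 mm wide; open, the fingers measure 114 mm over their backs; the gripper's body (76 mm by 85 mm) begins 54 mm behind the grasp point. The pads swing forward as they close: fully open they stand 13 mm farther back than shut.
Start: joints at [-1.175, 0.417, -0.01, 1.614, 0.005, 1.111, -0.053], TCP at [0.265, 0.566, 0.239] pointing down, gripper open.
Joint ranges: [-2.81, 2.81], [-0.39, 2.02], [-1.27, 1.25], [0.06, 2.57], [-1.19, 4.33], [0.19, 2], [-2.82, 2.82]. Speed limits (rad/s): [1.89, 1.89, 2.39, 2.39, 3.01, 3.01, 3.01].

### API

Orientations are given as a unit quaternion [w, x, y, z].
In Python, from workcell import env gives the robot as it stands. Calls block until the motion is done:
- env.goto(position, orientation): joint-space move of the TCP to a pose.
- env.servo_line(position, rotation=None, velocity=0.15, threshold=None): straight line of the TCP; rotation=None keeps the orientation; velocity is the mean speed in m/s. With threshold (N) it stops when the force on the tool has changed by that much, and returns True; else False.
- env.movej(angles): joint-space move.
- env.grip(opening, strength=None): finger opening in m; strength is the grip in N (None keeps the last); returns when the fingers have stopped.
- env.pause(seconds).
- env.solve_ik(position, orientation): joint angles nearest the present ones, or None.
- env.read_camera(name): name is "scene" or "top" or "wrist"; returns a dict with "frame" (480x640x3 uint8, red, green, blue), "depth" (480x640 float32, m along the optical axis (not along the pixel's ray), 0 where there is no reading), "fx", "fy", "cx", "cy" (pixels), "extrinsics" (4x4, takes a point from world to camera coordinates). Camera axes: x right, y down, z forward; pixel columns grow to the right and rows downward; lengths in m; the calibration is good to about 2 mm. A picture is of the moment at which its call begins.
A pose or a line that the arm cannot do raises env.IKError and nothing moves.
- env.sign_off(): hands the job in, once; it reports no verdict.
Readings, each from a call of its own:
- env.current_time_s(): time.
- env.current_qpos(): joint angles.
- env.current_joint_velocities(): joint speeds.
- env.current_joint_efforts(): joint torques, N m.
- env.current_tool_pos(): TCP position.
- env.current_tool_rot(): TCP orientation.
- env.current_force(): force on the tool from outside, world axes, zero at the start.
- env.current_ft_torque(): the same for the moment, N m.
- env.current_width(): finger opening in m.
Only numpy, scipy, OpenCV 4.12 (cv2) and the standard library are available. Lean on these libraries where they do the work, as an engineer would, in place of code of your own. Each camera call takes 0.05 s, during which the arm holds its last target. There are 200 camera calls.

## Working session

There is one attempt and no reset: what is moved stays moved. The work goes in short steps, each a Python script; the robot and the scene stay as the last script left them, time stands still between calls to the robot, and variables do not carry over. Pictures are saved under pics/ and viewed, on a budget of 10 in all, crops included, one or two more only if the job needs it, and the job is handed in when it is done.

```bash
mkdir -p pics; cat > h.py <<'E'
import numpy as np, cv2
from workcell import env
def shot(n,save=None):
    c=env.read_camera(n)
    if save: cv2.imwrite('pics/'+save,cv2.cvtColor(c['frame'],cv2.COLOR_RGB2BGR))
    return c
def ray(c,u,v,z):
    """world point at height z on the ray of pixel (u,v)"""
    E=np.linalg.inv(c['extrinsics']); d=E[:3,:3]@np.array([(u-c['cx'])/c['fx'],(v-c['cy'])/c['fy'],1.])
    return E[:3,3]+d*(z-E[2,3])/d[2]
def cloud(c):
    v,u=np.mgrid[:480,:640]; D=c['depth']; E=np.linalg.inv(c['extrinsics'])
    P=np.stack([(u-c['cx'])/c['fx']*D,(v-c['cy'])/c['fy']*D,D],-1)@E[:3,:3].T+E[:3,3]
    P[D==0]=np.nan; return P
E
python3 - <<'E'
from h import *
a=shot('top');b=shot('scene')
np.savez('s0.npz',**{k+n:v for n,c in(('_t',a),('_s',b)) for k,v in c.items()})
cv2.imwrite('pics/a.png',cv2.cvtColor(cv2.resize(a['frame'],(800,600)),cv2.COLOR_RGB2BGR))
cv2.imwrite('pics/b.png',cv2.cvtColor(b['frame'],cv2.COLOR_RGB2BGR))
for c in(a,b):print(np.linalg.inv(c['extrinsics']).round(3),c['fx'])
print(env.current_tool_rot(),env.current_time_s(),env.current_force())
E
```

```text
[[-0.002 -0.998  0.057  0.463]
 [-1.     0.002 -0.005  0.01 ]
 [ 0.005 -0.057 -0.998  1.108]
 [ 0.     0.     0.     1.   ]] 478.8695182447154
[[-0.566  0.613 -0.552  0.98 ]
 [ 0.824  0.407 -0.393  0.313]
 [-0.016 -0.677 -0.736  0.681]
 [ 0.     0.     0.     1.   ]] 445.68159523038514
[-7.56001826e-05  2.17132942e-01  9.76141888e-01 -5.42905238e-04] 0.1 [0.03331773 0.2751593  0.09972127]
```

View pics/a.png

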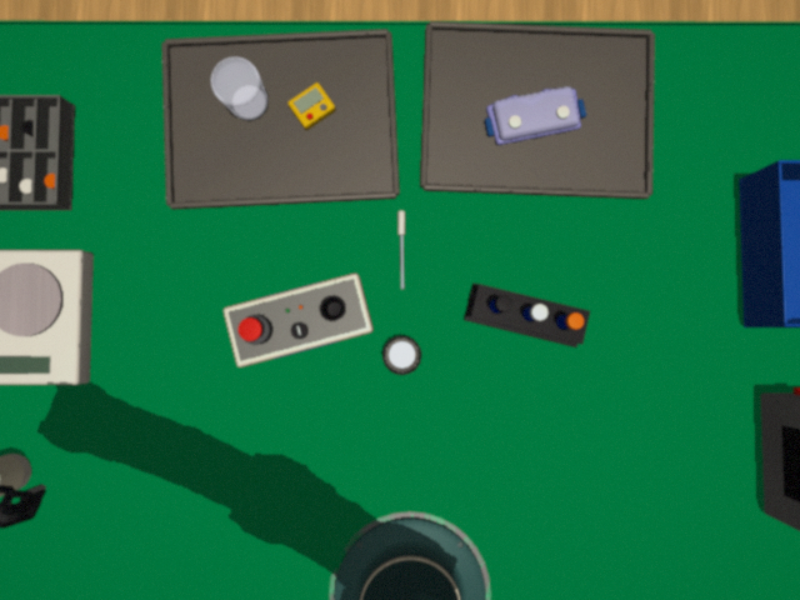

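View pics/b.png

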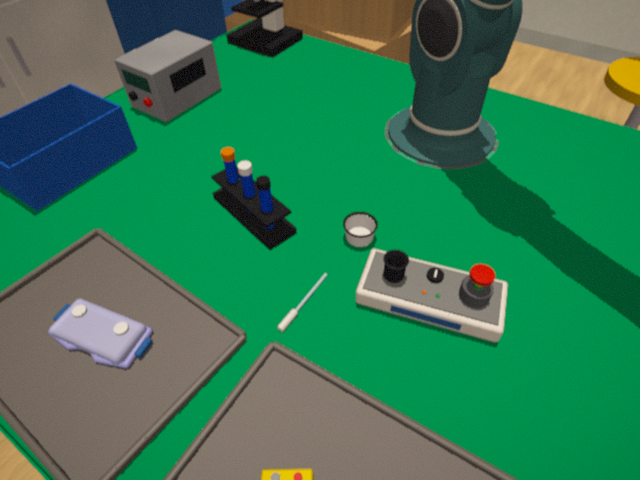

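The top view (800x600) shows the orange tube at the rack's right end (575,321), white at (540,312) and black at (500,303). The shaker's black cup is at (333,308) and the red plunger at (251,329). The portion cup (402,354) and dropper (402,250) lie between rack and shaker. The scene view agrees: orange (229,155), cup (396,262), red (482,275).

```bash
python3 - <<'E'
from h import *
s=np.load('s0.npz')
C={n:{k:s[k+'_'+n] for k in('frame','depth','fx','fy','cx','cy','extrinsics')} for n in 'ts'}
def cen(m):
    n,l,st,ce=cv2.connectedComponentsWithStats(m.astype(np.uint8)); i=1+st[1:,4].argmax(); return ce[i],st[i]
box={'t':{'or':(450,470,245,270),'wh':(422,441,240,260),'red':(185,222,248,280)},'s':{'or':(218,240,142,162),'wh':(234,256,155,180),'red':(465,500,258,290)}}
for n in 'ts':
    c=C[n]; P=cloud(c); f=c['frame'].astype(int); R,G,B=f[...,0],f[...,1],f[...,2]
    M={'or':(R>150)&(G<160)&(B<90)&(G>60),'wh':(R>130)&(G>130)&(B>120),'red':(R>150)&(G<70)&(B<80)}
    for k,(a,b,d,e) in box[n].items():
        m=np.zeros((480,640),bool); m[d:e,a:b]=M[k][d:e,a:b]; ce,st=cen(m)
        zt=.109 if k=='red' else .138
        Pm=P[m]; Pm=Pm[~np.isnan(Pm[:,0])]; top=Pm[abs(Pm[:,2]-zt)<.006]
        print(n,k,ce.round(1),st,'ray',ray(c,*ce,zt).round(4),'zmed',np.percentile(Pm[:,2],[10,50,90]).round(3),'topmid',((top.max(0)+top.min(0))/2).round(4) if len(top) else None, len(top))
    # black cup rim via cloud near expected place
    for nm,(x0,zr) in {'cup':(ray(C['t'],266,246,.09),.09),'blackcap':(ray(C['t'],399.5,243,.138),.138),'redtop':(ray(C['t'],200,263,.109),.109)}.items():
        q=(np.hypot(P[...,0]-x0[0],P[...,1]-x0[1])<.04)&(abs(P[...,2]-zr)<.006)
        (e,r)=cv2.minEnclosingCircle(P[q][:,:2].astype(np.float32)) if q.any() else ((0,0),0)
        print(n,nm,q.sum(),'seed',x0.round(3),np.round(e,4),round(r,4),'z',P[q][:,2].mean().round(4))
c=C['t'];P=cloud(c)
q=(abs(P[...,2]-.045)<.006)&(P[...,1]>.03)&(P[...,1]<.35)&(P[...,0]>.35)&(P[...,0]<.75)
print('shaker',q.sum(),cv2.minAreaRect(P[q][:,:2].astype(np.float32)))
q=(abs(P[...,2]-.066)<.006)&(P[...,1]<-.05)&(P[...,1]>-.35)&(P[...,0]>.35)&(P[...,0]<.75)
print('rack',q.sum(),cv2.minAreaRect(P[q][:,:2].astype(np.float32)))
q=(abs(P[...,2]-.04)<.006)&(abs(P[...,1])<.06)&(P[...,0]>.3)&(P[...,0]<.75)
print('pcup',cv2.minEnclosingCircle(P[q][:,:2].astype(np.float32)))
E
```

```text
t or [460.3 256.2] [454 250  13  13 130] ray [ 0.4906 -0.2685  0.138 ] zmed [0.135 0.138 0.139] topmid [ 0.4911 -0.2689  0.1382] 128
t wh [431.5 249.4] [425 243  14  14 146] ray [ 0.5045 -0.2102  0.138 ] zmed [0.134 0.138 0.14 ] topmid [ 0.5054 -0.2105  0.1373] 134
t red [199.5 263. ] [191 254  18  19 268] ray [0.4782 0.2671 0.109 ] zmed [0.107 0.109 0.111] topmid [0.4783 0.2672 0.1092] 266
t cup 173 seed [0.514 0.131 0.09 ] [0.5147 0.1319] 0.0222 z 0.0887
t blackcap 137 seed [ 0.518 -0.145  0.138] [ 0.52   -0.1525] 0.0135 z 0.1376
t redtop 285 seed [0.478 0.266 0.109] [0.4783 0.2669] 0.02 z 0.1086
s or [227.  151.2] [221 147  13  10  98] ray [ 0.4876 -0.2698  0.138 ] zmed [0.003 0.139 0.14 ] topmid [ 0.4886 -0.269   0.139 ] 87
s wh [244.  166.5] [237 160  15  15 153] ray [ 0.5058 -0.2083  0.138 ] zmed [0.004 0.138 0.14 ] topmid [ 0.5042 -0.2095  0.137 ] 115
s red [482.3 273.8] [470 265  25  19 356] ray [0.4768 0.2679 0.109 ] zmed [0.109 0.11  0.111] topmid [0.4769 0.2676 0.1097] 355
s cup 257 seed [0.514 0.131 0.09 ] [0.5121 0.1326] 0.0229 z 0.0893
s blackcap 135 seed [ 0.518 -0.145  0.138] [ 0.5182 -0.1505] 0.0144 z 0.1382
s redtop 437 seed [0.478 0.266 0.109] [0.4772 0.2678] 0.0205 z 0.1093
shaker 4312 ((0.4958123564720154, 0.18033358454704285), (0.30231624841690063, 0.16787497699260712), 88.4352798461914)
rack 1921 ((0.5056531429290771, -0.21144351363182068), (0.20098979771137238, 0.060234032571315765), 76.19593811035156)
pcup ((0.4338183104991913, 0.01367163099348545), 0.03509453684091568)
```

```bash
cat >> h.py <<'E'
from scipy.spatial.transform import Rotation as Ro
def down(deg):
    """tool pointing down, jaws opening along the horizontal direction deg"""
    a=np.radians(deg); R=np.array([[-np.sin(a),np.cos(a),0],[np.cos(a),np.sin(a),0],[0,0,-1.]]).T
    return Ro.from_matrix(R).as_quat()[[3,0,1,2]]
TUBE=np.array([.4905,-.2688]); CUP=np.array([.5137,.1322]); PL=np.array([.4778,.2673])
E
python3 - <<'E'
from h import *
for d in(-13.8,166.2):
  for p,z in((TUBE,.24),(TUBE,.085),(CUP,.24),(CUP,.125),(PL,.107)):
    q=env.solve_ik([*p,z],down(d)); print(d,p,None if q is None else np.round(q,2))
E
```

```text
-13.8 [ 0.4905 -0.2688] [-0.31  0.45  1.    1.8  -0.42  1.12  0.59]
-13.8 [ 0.4905 -0.2688] [-0.26  0.72  0.95  1.92 -0.75  0.91  0.84]
-13.8 [0.5137 0.1322] [-0.74  0.27  0.52  1.86 -0.15  1.05 -0.41]
-13.8 [0.5137 0.1322] [-0.71  0.43  0.5   1.96 -0.28  0.81 -0.3 ]
-13.8 [0.4778 0.2673] [-0.85  0.47  0.35  1.93 -0.22  0.78 -0.61]
166.2 [ 0.4905 -0.2688] [-0.37  0.5   1.09  1.8  -0.48  1.14 -2.5 ]
166.2 [ 0.4905 -0.2688] [-0.32  0.81  1.08  1.92 -0.87  0.98 -2.21]
166.2 [0.5137 0.1322] [-0.32  0.25  0.02  1.85 -0.    1.04  2.6 ]
166.2 [0.5137 0.1322] [-0.24  0.4  -0.08  1.95  0.04  0.8   2.55]
166.2 [0.4778 0.2673] [-0.4   0.46 -0.2   1.91  0.12  0.79  2.23]
```

```bash
python3 - <<'E'
from h import *
q=down(-13.8)
env.goto([*TUBE,.235],q); print(env.current_time_s(),env.current_tool_pos(),env.current_width())
print(env.servo_line([*TUBE,.085],velocity=.12,threshold=8),env.current_tool_pos(),env.current_force())
env.grip(0.0,40); print(env.current_width(),env.current_time_s(),env.current_force())
print(env.servo_line([*TUBE,.240],velocity=.12),env.current_width(),env.current_tool_pos(),env.current_time_s(),env.current_qpos().round(2) if hasattr(env.current_qpos(),'round') else env.current_qpos())
shot('scene','c.png')
E
```

```text
3.1333 [ 0.49090138 -0.26812131  0.23488475] 0.085272044678828
False [ 0.49083973 -0.26896371  0.08560726] [-0.86250365 -0.20700695 -0.31370578]
0.02340987290661061 5.125 [-3.05663093  1.02028803  5.45725813]
False 0.023134696488451914 [ 0.49027279 -0.26862902  0.23938353] 6.5667 [-0.31  0.45  1.    1.8  -0.42  1.12  0.59]
```

View pics/c.png

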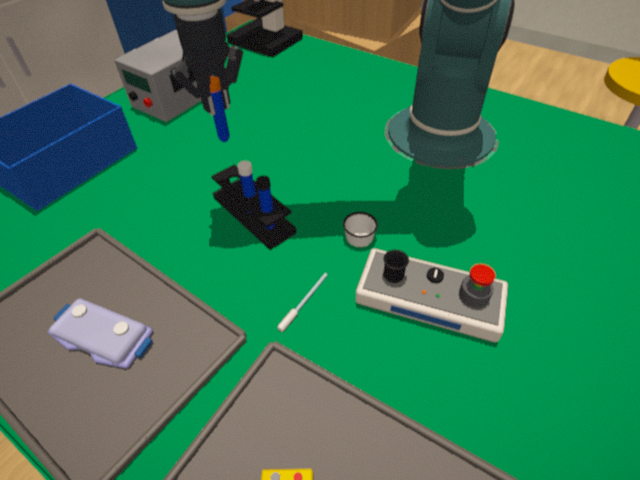

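The tube is held in the jaws (cap (214,82), foot (224,140)) and is parallel to the image verticals. The white and black tubes are still in place.

```bash
python3 - <<'E'
from h import *
print(env.servo_line([*CUP,.240],velocity=.15),env.current_tool_pos(),env.current_width(),env.current_time_s())
env.servo_line([*CUP,.185],velocity=.1)
env.pause(.3)
t=env.current_tool_pos(); print(t)
c=shot('scene'); f=c['frame'].astype(int)
m=(f[...,2]>70)&(f[...,2]>f[...,1]+35)&(f[...,2]>f[...,0]+35); m[:, :350]=0; m[:,440:]=0; m[280:]=0
def pr(p):
    x=c['extrinsics']@np.r_[p,1]; return np.array([c['fx']*x[0]/x[2]+c['cx'],c['fy']*x[1]/x[2]+c['cy']])
print('foot,mid pred',pr([*CUP,t[2]-.075]).round(1),pr([*CUP,t[2]-.011]).round(1),'cup rim',pr([*CUP,.09]).round(1))
ys,xs=np.nonzero(m)
for y in range(ys.min(),ys.max()+1,4):
    r=xs[ys==y]
    if len(r): 
        z=np.interp(y,[pr([*CUP,.3])[1],pr([*CUP,.1])[1]],[.3,.1]); print(y,r.min(),r.max(),r.mean().round(1),'axis pred',pr([*CUP,z])[0].round(1))
cv2.imwrite('pics/d.png',cv2.resize(cv2.cvtColor(c['frame'],cv2.COLOR_RGB2BGR)[130:310,300:540],None,fx=3,fy=3))
E
```

```text
False [0.51372002 0.13180783 0.24004322] 0.023058879033173146 9.4417
[0.51383078 0.13229103 0.18533044]
foot,mid pred [396.4 252.2] [400.8 225.8] cup rim [395.2 259.9]
209 410 411 410.5 axis pred 402.7
213 404 410 407.0 axis pred 402.0
217 404 410 407.0 axis pred 401.4
221 404 409 406.5 axis pred 400.8
225 403 407 405.0 axis pred 400.2
229 402 407 404.5 axis pred 399.6
233 393 406 399.5 axis pred 399.0
237 393 405 399.0 axis pred 398.4
241 392 404 398.0 axis pred 397.8
245 392 404 398.0 axis pred 397.3
249 392 403 397.5 axis pred 396.7
253 394 400 397.0 axis pred 396.2
```

View pics/d.png

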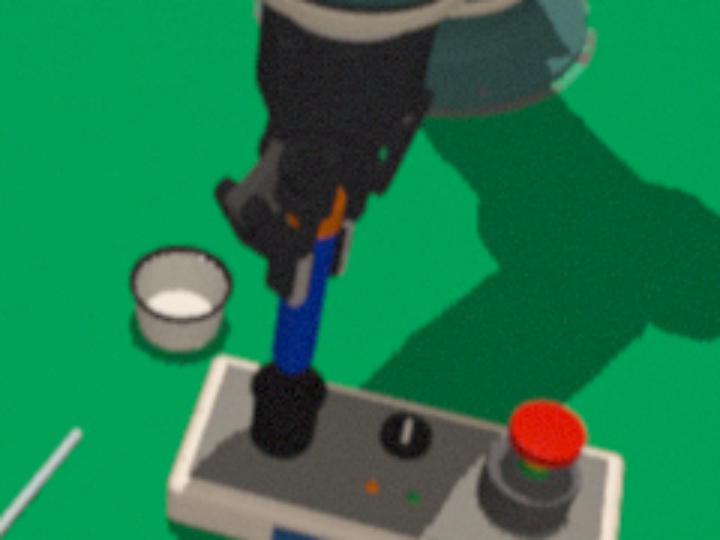

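The foot meets the cup mouth at about (397,252), within 1 px of the predicted axis, and the tube is upright. Lowering it now.

```bash
python3 - <<'E'
from h import *
env.servo_line([*CUP,.135],velocity=.06,threshold=8); print(env.current_tool_pos(),env.current_force())
print(env.servo_line([*CUP,.1245],velocity=.02,threshold=4),env.current_tool_pos(),env.current_force(),env.current_time_s())
env.grip(.05); env.pause(.2)
print(env.current_width(),env.servo_line([*CUP,.25],velocity=.12,threshold=10),env.current_tool_pos())
env.pause(.2)
c=shot('scene'); cv2.imwrite('pics/e.png',cv2.resize(cv2.cvtColor(c['frame'],cv2.COLOR_RGB2BGR)[130:310,300:540],None,fx=3,fy=3))
P=cloud(c); f=c['frame'].astype(int); m=(f[...,0]>130)&(f[...,1]<160)&(f[...,1]>50)&(f[...,2]<90)
m&=np.hypot(P[...,0]-CUP[0],P[...,1]-CUP[1])<.04
print(m.sum(),np.nanpercentile(P[m],[5,50,95],axis=0).round(4),env.current_time_s())
E
```

```text
[0.51389252 0.13221784 0.13527654] [ 0.11399793 -0.79781825 -0.22647083]
True [0.51370415 0.13228559 0.12513006] [-1.41432385  0.38470106  9.46949993] 11.975
0.050394285305187095 False [0.51339    0.13220288 0.24938766]
236 [[0.5037 0.1231 0.167 ]
 [0.5177 0.1341 0.1785]
 [0.5259 0.1437 0.1802]] 13.9917
```

View pics/e.png

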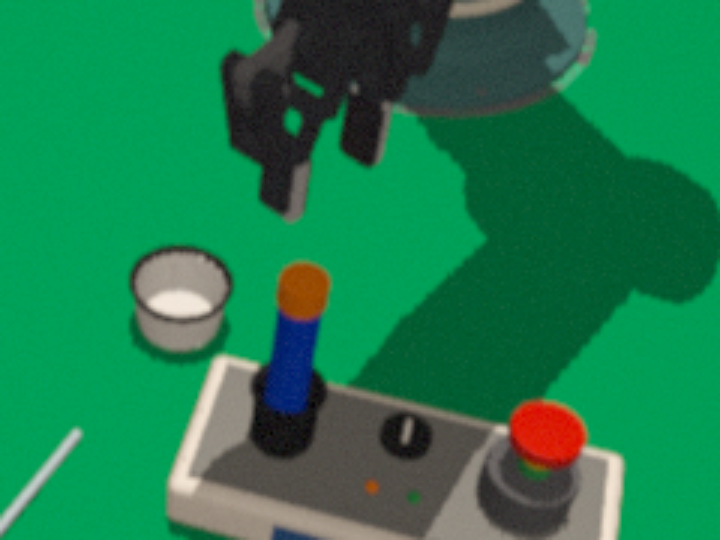

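The tube stands seated in the cup and is released: cap top z is about 0.178 as expected, at (302,270) in the crop. The plunger is still up with its green showing. Now the press.

```bash
python3 - <<'E'
from h import *
env.servo_line([*PL,.25],velocity=.12); env.grip(0.0,40)
env.servo_line([*PL,.124],velocity=.1,threshold=6); print(env.current_tool_pos(),env.current_force(),env.current_width())
env.pause(.2)
h=env.servo_line([*PL,.112],velocity=.01,threshold=2); z=env.current_tool_pos()[2]
print(h,z,env.current_force(),env.current_time_s())
if h and .112<z<.122:
    env.servo_line([*PL,z-.006],velocity=.012); print(env.current_tool_pos(),env.current_force())
    c=shot('scene'); P=cloud(c); f=c['frame'].astype(int); m=(f[...,0]>120)&(f[...,1]<70)&(f[...,2]<80)&(np.hypot(P[...,0]-PL[0],P[...,1]-PL[1])<.03)
    print(m.sum(),np.nanpercentile(P[m][:,2],[10,50,80,90]).round(4))
    cv2.imwrite('pics/f.png',cv2.resize(cv2.cvtColor(c['frame'],cv2.COLOR_RGB2BGR)[200:320,400:560],None,fx=4,fy=4))
print(env.current_time_s())
E
```

```text
[0.47806571 0.26746559 0.12450407] [-0.04983789 -0.73181261  0.09904009] -0.00025340626141247843
True 0.11655222128264245 [0.71352148 0.24965737 2.92442572] 18.2083
[0.47780241 0.26730866 0.11051959] [-0.50956801 -0.06219219  6.5019636 ]
228 [0.1001 0.1031 0.1041 0.1045]
18.9083
```

View pics/f.png

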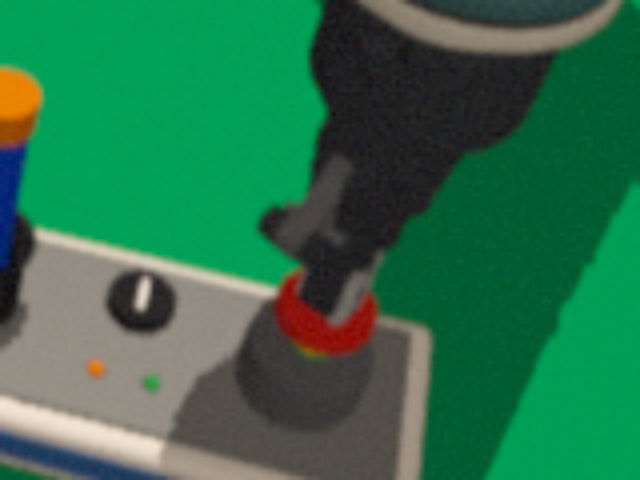

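The fingers are pressing the red head centrally, with a sliver of green left (crop (315,350)). Tip height, head depth and force all put the travel at about 6.5 mm, so I'll go on to 10 mm.

```bash
python3 - <<'E'
from h import *
env.servo_line([*PL,.1067],velocity=.01); env.pause(.3); print(env.current_tool_pos(),env.current_force())
env.pause(3.4)
c=shot('scene'); P=cloud(c); f=c['frame'].astype(int); m=(f[...,0]>120)&(f[...,1]<70)&(f[...,2]<80)&(np.hypot(P[...,0]-PL[0],P[...,1]-PL[1])<.03)
print(m.sum(),np.nanpercentile(P[m][:,2],[10,50,80,90]).round(4))
cv2.imwrite('pics/g.png',cv2.resize(cv2.cvtColor(c['frame'],cv2.COLOR_RGB2BGR)[160:320,350:550],None,fx=4,fy=3.75))
m=(f[...,0]>130)&(f[...,1]<160)&(f[...,1]>50)&(f[...,2]<90)&(np.hypot(P[...,0]-CUP[0],P[...,1]-CUP[1])<.04)
print('cap',np.nanpercentile(P[m],[5,50,95],axis=0).round(4))
print(env.current_tool_pos(),env.current_force(),env.current_time_s())
E
```

```text
[0.47784336 0.26731627 0.10675137] [-0.78842817 -0.00987212  7.2163368 ]
226 [0.097  0.0994 0.1004 0.1008]
cap [[0.5034 0.122  0.1673]
 [0.518  0.1338 0.1785]
 [0.5259 0.144  0.1803]]
[0.47782479 0.2672881  0.10674324] [-1.17790465 -0.75694124  7.45553707] 23.1917
```

View pics/g.png

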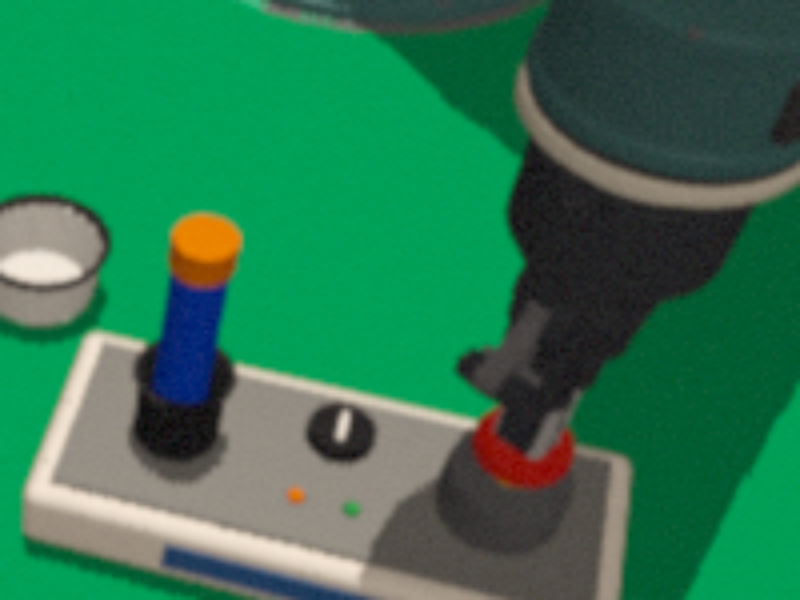

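The tube is upright in the cup, the green has gone into the collar (crop (510,485)), and head height, tip height and force all fit about 10 mm. Handing in.

```bash
python3 -c "
from h import *
env.sign_off(); print(env.current_time_s())"
```

```text
the job is handed in; nothing more can be done
the job is handed in; nothing more can be done
```

The orange-capped tube is standing in the shaker's black cup, let go, and I handed in while still holding the plunger at about half its travel. The sign-off gives no verdict, so this rests on my own checks.

- **Tube:** it touched the cup floor at the expected height, and after release its cap top measured about 178 mm. It looked upright, and the reading was unchanged during the press.
- **Plunger:** I held it for more than 3.5 s. Tip height gives 9.8–10.3 mm of travel and the camera depth about 10 mm. The force was about 7.3 N (7.2–7.5), slightly under the nominal 8 N and equal to about 8–9 mm on the stated spring. All three are inside the 7–13 mm band, and the camera showed the green part gone into the collar.
- **Bystanders:** the white- and black-capped tubes, the small cup and the dropper were in place in the views I looked at. I did not re-measure them at the end.
- **Time:** the last clock reading was 23.2 s of the 58 s allowed, and I viewed 7 pictures.

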